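Load a beech block into the drilling jig

ROBOT

A 6-joint arm with a two-finger parallel gripper is mounted at the origin on a cart in front of the work surface, level with it; the furniture and walls round the work are solid. World frame = base frame: x ahead of the robot, y to its left, z up, the work surface at z = 0. Lengths are in m, angles in degrees, forces in N, time in s.
With the tool pointing down it reaches from about 0.4 to 0.825 m from the base axis. Payload 7 kg.
Tool frame: the origin (TCP) lies midway between the tips of the shut fingers; the grasp point (between the pads) lies 19 mm behind it (hold_point_z is the distance from the TCP to the grasp point, in m); z points along the fingers, y is the line along which they close (so a half turn about z gives the same grasp; the last joint's range is limited). The gripper opens to 88 mm and grips with 3 to 60 N. Pads are 19 mm wide; open, the fingers measure 130 mm over their backs; the gripper's body (78 mm by 193 mm) begins 47 mm behind the grasp point.
Start: joints at [16.507, 20.546, 0.682, 0, -70.136, -16.507], TCP at [0.675, -0, 0.227] pointing down, gripper open.
Joint ranges: [-176.03, 176.03], [-82.01, 121.73], [-58.28, 71.71], [-173.87, 95.51], [-174.79, -0.11], [-173.66, 173.66]. Speed limits (degrees/s): [136.94, 136.94, 172.46, 180, 180, 180].

INTERFACE

Orientations are given as a 3x3 rotation matrix whose columns are the frame's x, y, z axes.
In Python, from station import observe, camera, finish_job, hold_point_z gives the robot as it stands.
- The arm moves only by the tool move_arm, never from a script. Its argument "rows" is text: rows parted by semicolons, each of 4 numbers parted by spaces: the shift along the tool's x, y, z normalised to -1 to 1, where 1 is 400 mm, then the turn about the tool's z normalised to -1 to 1, where 1 is 30 degrees. A call has 1 to 12 rows; each row is the pose to reach, as a shift and turn from the pose commanded when the call began, along the tool's axes at that moment; what a row does not reach only later rows make up. A row lasts 1/8 s, in which the tool goes at most 62.5 mm and 10.7 degrees, less where a joint would pass 70% of its speed; a pose out of reach is approached as far as the arm can. A call with a number of a shift or a turn outside -1 to 1 is refused whole. A call with a gripper value outside its range is refused whole. "fingers" is the opening, from 0 (shut) to 1 (fully open), set as the call begins (left out, the last holds). The fingers move at their own pace and stop on an object; the grip force is fixed at half the most. Time passes only in rows, so rows that repeat a pose let the fingers close. It gives the time, the measured TCP pose, the force, the opening and the grip force at its end, in the units of the state.
- observe(): the state, without advancing time (a new reading comes with each control period).
- camera(name): name is "scene" or "side" or "wrist"; returns a dict with "image" (480x640x3 uint8, red, green, blue), "mtx" (3x3 intrinsics, pixels), "eye" and "rotation" of the camera in the world. Camera axes: x right, y up, looking along -z (the intrinsics and any distortion apply to the point x, -y, -z); pixel columns grow to the right and rows downward; lengths in m; the calibration is good to about 2 mm. A picture is of the moment at which its call begins. There is no depth.
- finish_job(): hands the job in; it is judged then, once.
The state is a dict: "time": time; "joints": joint angles; "qvel": joint speeds; "effort": joint torques, N m; "eef_pos": TCP position; "tcp_rot": TCP orientation; "contact_force": force on the tool from outside, world axes, zero at the start; "ft_torque": the same for the moment, N m; "gripper_width": finger opening in m; "grip_force": force on a finger pad.
Only numpy, scipy, OpenCV 4.12 (cv2) and the standard library are available. Lean on these libraries where they do the work, as an engineer would, in place of code of your own. Each camera call takes 0.05 s, during which the arm holds its last target. There are 200 camera calls.

TASK

Get the beech block ready for drilling: slide the jig's cross gate by its black grip fully open to its end stop, set the block in the mouth of the channel and push it along beneath the sprung hold-down arm until it meets the stop at the far end, then slide the gate fully shut behind it to its closed end stop. The arm must be bearing down on the block when you let go, and the other things on the bench are to stay where they are.

Things in the scene. Friction and masses are not known exactly. Their poses are not given: they have to be found in the camera images.
- drill_jig: Drilling jig, screwed down: plywood board 230 x 295 mm, 12 mm thick. Jig frame: x away from the robot when straight, y along the channel from its mouth to the stop, z up; origin on the bench under the channel's centre line, 50 mm before the stop's face. Board from x -145 to +85, y -210 to +85 mm; bare apron from y -210 to -108 mm.
- seat (a point): Where the block's centre belongs: in the channel, against the stop (jig x 0, y -5 mm, 25 mm above the bench). Axes as the jig's. Channel: two aluminium rails 45 mm apart, tops 20 mm above the bench, centred on jig x 0, from jig y -80 mm to the stop; their ends flare outward from y -80 to -108 mm.
- mouth (a point): Point over the apron before the channel (jig x 0, y -140 mm, 25 mm above the bench; axes as the jig's). A block centred here, flat, its length along jig y, has its leading end just inside the flare, 39 mm short of the hold-down's lip. Its height is that of a block's centre when lying on the board.
- bush (a point): Brass drill bush in a fixed steel bracket over the stop end of the channel (bracket jig y +10 to +46 mm, underside 48, bush top 60 mm above the bench; the point is the bush's top centre). The aluminium stop beyond it has its face at jig y +50 mm and its top 40 mm above the bench. Axes as the jig's.
- gate (a joint): Cross gate: a sliding steel bar, 14 mm wide, 21.5 to 34.5 mm above the bench, crossing the channel at jig y -69.5 mm, 2.5 mm behind a fully home block. 0 m = closed end stop (round nose right across the channel), growing to 0.060 m = open end stop, drawn out to the jig's -x; clear of the channel from 0.054 m. Friction about 3 N; stays where left.
- grip (a point): Black grip of the gate: upright round knob 21 mm thick (25 mm at foot collar and head), 35 to 73 mm above the bench; the point is on its axis 53.5 mm above the bench. Jig x -62 mm closed, -122 mm open, y -69.5 mm. Axes as the jig's. Push it from either side or pinch it. Under it lie guide cheeks 36.5 mm high and, at jig x -49 to -36 mm, a bridge 40.5 mm high.
- hold_down: Sprung steel arm over the channel, 20 mm wide, hinged on a pin behind it (origin on the pin: jig x +68, y -16 mm, 44 mm above the bench). Shoe over jig x -14 to +14, y -27 to -5 mm, then a lip turned up 28 degrees to y -46 mm. Empty, the shoe hangs 33 mm and the lip's end 43 mm above the bench; top 55 mm. Bears with about 3 N; a slow push of 4 to 8 N takes a block under it.
- beech_block: The same beech block as block (its origin is the middle of the underside; its own axes stand 40 degrees off the block's sides, so use block for its direction).
- block (a point): Centre of the beech block to be loaded: a plain dark brown wooden block 42 mm wide, 110 mm long, 26 mm high, about 0.09 kg, lying flat. Site x along the width, y along the length, z up; either end may go first. Loose on the bench to the right of the jig.
- cork_block: Bystander: cork sanding block, 60 x 100 x 28 mm, wider than the beech block and lighter, orange-brown, loose on the bench near it; the two may have changed places. Origin at the middle of its underside.
- glue: Bystander: white glue bottle with a dark green nozzle, 56 mm in diameter, 127 mm tall, standing behind and to the right of the jig. Origin at the middle of its underside.
- drum: Bystander: small tapered drum on a plywood post and foot, 91 x 105 x 100 mm, in front and to the left of the jig. Origin at the middle of its underside.
- cup: Bystander: yellow cut-down plastic container, 76 x 84 x 46 mm, near the bench's front edge on the right. Origin at the middle of its underside.

How it is judged:
By the outcome, as a careful person would: the job done as asked, in the order asked, and still so for the second after the job is handed in, with the robot touching nothing.
It also fails if it takes over 72 s, if anything falls off the work surface, if the arm or the gripper's body presses on something with over 40 N, if the wrist force passes 120 N, or if a joint passes its speed limit or range.

## Working session

There is one attempt and no reset: what is moved stays moved. The work goes in short steps, Python scripts to look and compute and a tool call to move; the robot and the scene stay as the last step left them, time stands still between calls to the robot, and variables do not carry over. Pictures are saved under pics/ and viewed, at most 10 in all, crops included, and the job is handed in when it is done.

Besides the shell and the picture viewer there is one more tool, called by a JSON object that holds its "fn" and its "kwargs". move_arm: Moves the arm, as the interface text tells. Scaled input: -1 to 1 covers 400 mm each way for a shift and 30 degrees each way for a turn. Its arguments: {"type":"object","properties":{"rows":{"type":"string"},"fingers":{"type":"number"}},"required":["rows"]}

```bash
mkdir -p pics; ls; python3 - <<'E'
from station import *
import cv2
s=observe();print(s['time'],s['eef_pos'],s['tcp_rot'],s['gripper_width'],hold_point_z)
for n in['scene','side','wrist']:
    c=camera(n);cv2.imwrite(f'pics/{n}0.png',c['image'][:,:,::-1]);print(n,c['eye'],c['rotation'],c['mtx'],c.keys())
E
```

```text
pics
0.0 [ 6.74517008e-01 -3.00958546e-05  2.25623377e-01] [[-1.15735939e-04 -9.99998626e-01 -1.65387121e-03]
 [-9.99999981e-01  1.15992686e-04 -1.55145334e-04]
 [ 1.55336957e-04  1.65385322e-03 -9.99998620e-01]] 0.08754641318245983 0.0188
scene [ 0.06036254 -0.57090306  0.87381141] [[ 0.6549056   0.58802447 -0.47468503]
 [-0.75566296  0.51661529 -0.40259426]
 [ 0.00849427  0.62236312  0.78268256]] [[440.52335435   0.         319.91056657]
 [  0.         440.52335435 240.52988246]
 [  0.           0.           1.        ]] dict_keys(['image', 'mtx', 'eye', 'rotation'])
side [ 0.02913872 -1.40736279  1.02174716] [[ 0.92545648  0.21731097 -0.31033247]
 [-0.37884101  0.53758925 -0.75331088]
 [ 0.00312869  0.8147231   0.57984177]] [[618.85525746   0.         323.8850566 ]
 [  0.         618.85525746 237.76433552]
 [  0.           0.           1.        ]] dict_keys(['image', 'mtx', 'eye', 'rotation'])
wrist [ 0.67464069 -0.08025597  0.38408125] [[-9.99997274e-01 -5.73755971e-04  2.26329946e-03]
 [-1.18621966e-04 -9.55602117e-01 -2.94660108e-01]
 [ 2.33187675e-03 -2.94659573e-01  9.55599444e-01]] [[394.39764794   0.         321.26926572]
 [  0.         394.39764794 243.57886066]
 [  0.           0.           1.        ]] dict_keys(['image', 'mtx', 'eye', 'rotation'])
```

View pics/scene0.png

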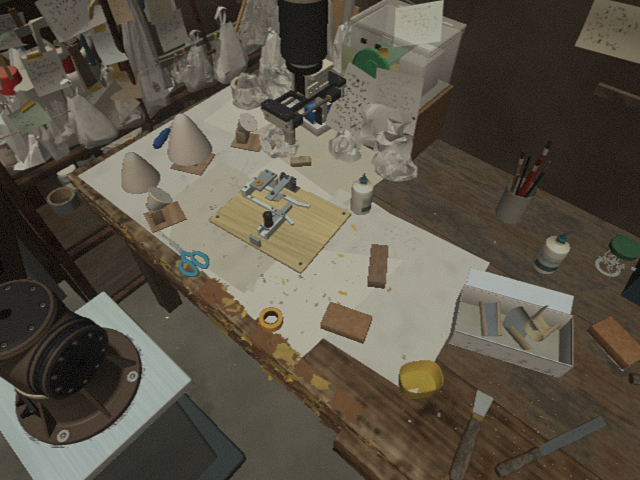

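View pics/wrist0.png

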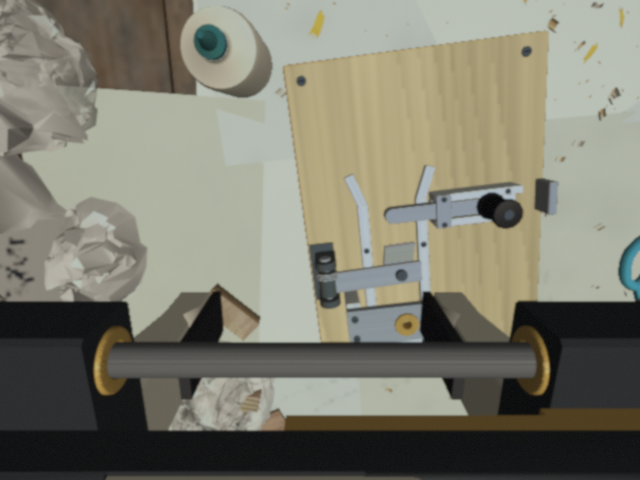

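The wrist view shows the jig: mouth edge corners (285,66) and (548,31), grip (508,213). The scene view shows the dark narrow beech block at (378,266) and the cork at (346,322). I'll zoom in for corners.

```bash
python3 - <<'E'
import cv2,numpy as np
a=cv2.imread('pics/scene0.png')[160:360,200:400];b=cv2.imread('pics/side0.png')
a=cv2.resize(a,(800,800),interpolation=cv2.INTER_CUBIC)
cv2.imwrite('pics/c1.png',a[200:800])
E
```

```text
(no output)
```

View pics/c1.png

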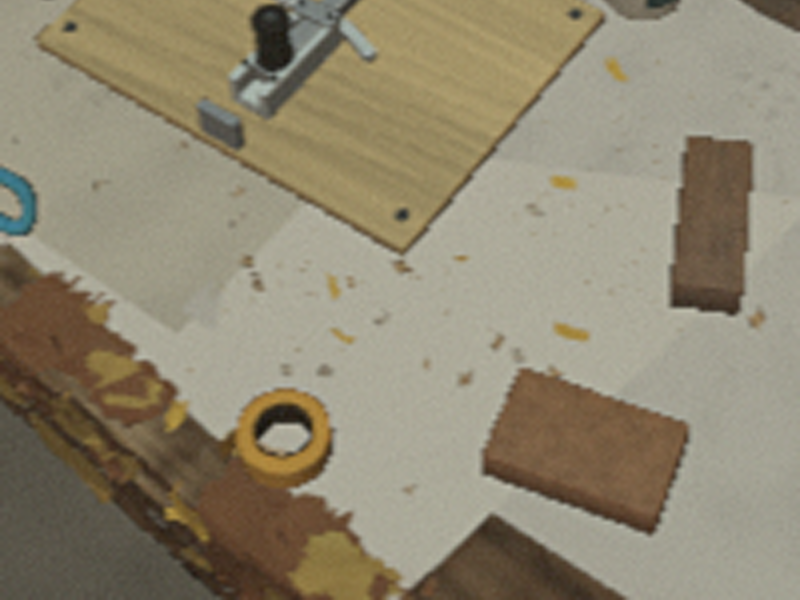

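View pics/side0.png

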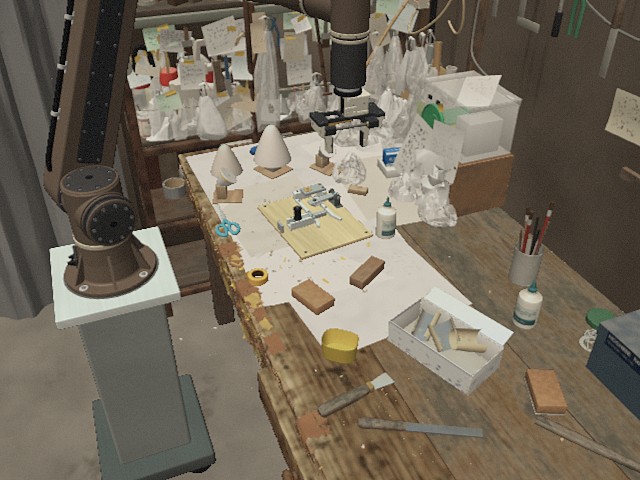

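```bash
cat > h.py <<'E'
import numpy as np
from station import *
from scipy.optimize import least_squares
def ray(c,u,v,z):
    K,R,e=c['mtx'],np.array(c['rotation']),np.array(c['eye'])
    d=R@np.array([(u-K[0][2])/K[0][0],-(v-K[1][2])/K[1][1],-1])
    return e+d*(z-e[2])/d[2]
def rz(t): return np.array([[np.cos(t),-np.sin(t)],[np.sin(t),np.cos(t)]])
def fit(P,L): # world pts = p + R(t) L
    P=np.array(P)[:,:2];L=np.array(L)
    f=lambda q:(q[:2]+L@rz(q[2]).T-P).ravel()
    best=min((least_squares(f,[*P.mean(0),t]) for t in np.arange(-3,3.2,.7)),key=lambda r:r.cost)
    return best.x,best.fun.reshape(-1,2)
E
python3 - <<'E'
from h import *
w=camera('wrist');s=camera('scene')
sc=lambda x,y:(200+x/4-.4,210+y/4-.4)
P=[ray(w,285,66,.012),ray(w,548,31,.012),ray(w,508,213,.073),ray(s,*sc(402,245),.012),ray(s,*sc(605,12),.012),ray(s,*sc(38,38),.012)]
L=[(.085,-.21),(-.145,-.21),(-.062,-.0695),(-.145,-.21),(.085,-.21),(-.145,.085)]
for q,r in(fit(P,L),fit(P[:3],L[:3])):
    print(q,np.degrees(q[2]));print((r*1000).round(1))
B=[ray(s,*sc(x,y),.026) for x,y in((687,137),(752,142),(741,293),(673,287))]
q,r=fit(B,[(-.021,.055),(.021,.055),(.021,-.055),(-.021,-.055)]);print('block',q,np.degrees(q[2]));print((r*1000).round(1))
C=[ray(s,*sc(x,y),.028) for x,y in((525,368),(688,425),(655,520),(487,455))]
print(np.round(C,3))
E
```

```text
[0.59411786 0.070741   0.13069159] 7.488076533760724
[[ 0.4  0.2]
 [-4.  -2.4]
 [18.4  3.8]
 [-5.  -3.9]
 [-2.1  0.9]
 [-7.8  1.4]]
[ 0.58183054  0.07086576 -6.10873823] -350.00491858757584
[[-3.4  5.4]
 [-6.2 -7.1]
 [ 9.6  1.7]]
block [ 0.61464496 -0.28192531 -0.99899456] -57.2381719076205
[[-0.3  1.7]
 [-0.7 -1.4]
 [ 0.6 -1.9]
 [ 0.3  1.7]]
[[ 0.459 -0.267  0.028]
 [ 0.49  -0.356  0.028]
 [ 0.434 -0.376  0.028]
 [ 0.405 -0.286  0.028]]
```

```bash
python3 - <<'E'
from h import *
w=camera('wrist');s=camera('scene')
sc=lambda x,y:(200+x/4-.4,210+y/4-.4)
P=[ray(w,285,66,.012),ray(w,548,31,.012),ray(s,*sc(402,245),.012),ray(s,*sc(605,12),.012),ray(s,*sc(38,38),.012)]
L=[(.085,-.21),(-.145,-.21),(-.145,-.21),(.085,-.21),(-.145,.085)]
q,r=fit(P,L);print(q,np.degrees(q[2]));print((r*1000).round(1))
J=lambda p:(rz(q[2]).T@(p[:2]-q[:2])).round(4)
print('knob top',J(ray(w,508,213,.073)),'bush',J(ray(w,407,324,.06)),'nose',J(ray(w,388,215,.0345)),'glue',J(ray(w,211,42,.127)),ray(w,211,42,.127),'shoe pin',J(ray(w,327,277,.05)))
print('rail ends',J(ray(w,351,180,.02)),J(ray(w,430,169,.02)))
E
```

```text
[0.59970959 0.07109892 0.11908473] 6.823052343949246
[[ 3.4 -0.7]
 [-1.2 -0.6]
 [-2.  -2.2]
 [ 1.2 -0. ]
 [-1.4  3.5]]
knob top [-0.0854 -0.0715] bush [-0.0012  0.0264] nose [ 0.0053 -0.0717] glue [ 0.1154 -0.2116] [ 0.73938817 -0.12531764  0.127     ] shoe pin [ 0.0668 -0.0244]
rail ends [ 0.0348 -0.1051] [-0.0379 -0.1065]
```

{"fn": "move_arm", "kwargs": {"rows": "0.022 0.379 0.25 -0.227;0.022 0.379 0.25 -0.227;0.022 0.379 0.25 -0.227;0.022 0.379 0.25 -0.227;0.022 0.379 0.25 -0.227", "fingers": 1}}

```text
time: 0.98
eef_pos: [0.5243, -0.0086, 0.1274]
tcp_rot: [[0.119, -0.993, 0.002], [-0.993, -0.119, 0.0], [0.0, -0.002, -1.0]]
contact_force: [-0.3, -0.4, -0.0]
gripper_width: 0.0874
grip_force: 0.0
```

```bash
python3 - <<'E'
from h import *
import cv2
c=camera('wrist');cv2.imwrite('pics/w1.png',c['image'][:,:,::-1]);s=observe();print(s['eef_pos'],s['tcp_rot'])
E
```

```text
[ 0.52490177 -0.00844083  0.12754331] [[ 1.18956017e-01 -9.92897209e-01  2.14445372e-03]
 [-9.92899519e-01 -1.18955507e-01  3.64362936e-04]
 [-1.06680364e-04 -2.17257023e-03 -9.99997634e-01]]
```

View pics/w1.png

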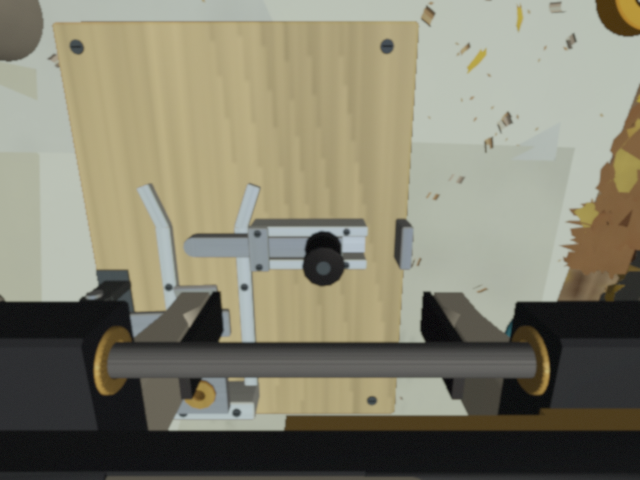

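Knob head is centred at (323,265), the board's mouth corners are (54,27) and (418,22), and the bush is at (201,393). The view is nearly square to the jig.

```bash
python3 - <<'E'
from h import *
w=camera('wrist')
P=[ray(w,54,27,.012),ray(w,418,22,.012),ray(w,201,393,.060),ray(w,394,413,.012),ray(w,145,186,.02),ray(w,254,185,.02)]
L=[(.085,-.21),(-.145,-.21),(0,.028),(-.145,.085),(.0363,-.107),(-.0363,-.107)]
for n in (3,6):
    q,r=fit(P[:n],L[:n]);print(q,np.degrees(q[2]));print((r*1000).round(1))
J=lambda p:(rz(q[2]).T@(p[:2]-q[:2])).round(4)
k=ray(w,323,266,.073);print(k,J(k), J(ray(w,188,245,.0345)))
E
```

```text
[0.59743768 0.07153993 0.12690199] 7.270948306882754
[[ 2.2 -1.8]
 [-1.7 -1.2]
 [-0.5  3. ]]
[0.59840175 0.07021272 0.12253401] 7.020681872389518
[[ 2.3 -3.6]
 [-1.7 -2. ]
 [ 0.6  1.7]
 [-2.   0.8]
 [-0.1  1.2]
 [ 0.9  1.8]]
[ 0.52381331 -0.00960059  0.073     ] [-0.0838 -0.0701] [ 0.0063 -0.0709]
```

{"fn": "move_arm", "kwargs": {"rows": "0 0 0.1 0;0 0 0.2 0;0 0 0.2 0"}}

```text
time: 1.45
eef_pos: [0.5224, -0.0093, 0.0445]
tcp_rot: [[0.118, -0.993, -0.005], [-0.993, -0.118, -0.002], [0.001, 0.005, -1.0]]
contact_force: [-0.8, -0.2, 0.8]
gripper_width: 0.0878
grip_force: 0.0
```

{"fn": "move_arm", "kwargs": {"rows": "0 0 0 0;0 0 0 0;0 0 0 0;0 0 0 0;0 0 0 0;0 0 0 0", "fingers": 0}}

```text
time: 2.2
eef_pos: [0.5234, -0.0088, 0.0466]
tcp_rot: [[0.119, -0.993, 0.0], [-0.993, -0.119, 0.0], [-0.0, -0.0, -1.0]]
contact_force: [-0.2, -0.3, 1.1]
gripper_width: 0.0332
grip_force: 0.0
```

{"fn": "move_arm", "kwargs": {"rows": "0 0 0 0;0 0 0 0;0 0 0 0;0 0 0 0"}}

```text
time: 2.7
eef_pos: [0.5233, -0.0088, 0.0465]
tcp_rot: [[0.119, -0.993, -0.0], [-0.993, -0.119, -0.0], [0.0, 0.0, -1.0]]
contact_force: [-0.1, -0.7, 0.0]
gripper_width: 0.0227
grip_force: 30.0
```

{"fn": "move_arm", "kwargs": {"rows": "0 0.02 0 0;0 0.04 0 0;0 0.06 0 0;0 0.075 0 0;0 0.085 0 0;0 0.09 0 0;0 0.095 0 0;0 0.095 0 0"}}

```text
time: 3.7
eef_pos: [0.4864, -0.0132, 0.0466]
tcp_rot: [[0.119, -0.993, 0.001], [-0.993, -0.119, 0.0], [0.0, -0.001, -1.0]]
contact_force: [5.2, -2.3, -4.7]
gripper_width: 0.0229
grip_force: 30.0
```

{"fn": "move_arm", "kwargs": {"rows": "0 0.003 0 0;0 0.006 0 0;0 0.01 0 0;0 0.01 0 0"}}

```text
time: 4.2
eef_pos: [0.4863, -0.013, 0.0469]
tcp_rot: [[0.12, -0.993, 0.008], [-0.993, -0.12, 0.001], [-0.0, -0.008, -1.0]]
contact_force: [20.1, -7.0, -20.0]
gripper_width: 0.023
grip_force: 30.0
```

{"fn": "move_arm", "kwargs": {"rows": "0 -0.008 0 0;0 -0.01 0 0"}}

```text
time: 4.45
eef_pos: [0.4864, -0.0132, 0.0466]
tcp_rot: [[0.119, -0.993, 0.001], [-0.993, -0.119, 0.0], [0.0, -0.001, -1.0]]
contact_force: [3.1, -1.9, -2.3]
gripper_width: 0.0229
grip_force: 30.0
```

{"fn": "move_arm", "kwargs": {"rows": "0 0 0 0;0 0 0 0;0 0 0 0;0 0 0 0;0 0 -0.1 0;0 0 -0.25 0;0 0 -0.35 0;0 0 -0.35 0", "fingers": 1}}

```text
time: 5.45
eef_pos: [0.4875, -0.0128, 0.19]
tcp_rot: [[0.119, -0.993, 0.006], [-0.993, -0.119, 0.002], [-0.001, -0.007, -1.0]]
contact_force: [-0.1, 0.2, -0.8]
gripper_width: 0.0872
grip_force: 0.0
```

{"fn": "move_arm", "kwargs": {"rows": "0.629 -0.393 0 1;0.629 -0.393 0 1;0.629 -0.393 0 1;0.629 -0.393 0 1;0.629 -0.393 0 1;0.629 -0.393 0 1"}}

```text
time: 6.2
eef_pos: [0.6718, -0.2471, 0.183]
tcp_rot: [[-0.397, -0.918, -0.004], [-0.918, 0.397, 0.0], [0.001, 0.004, -1.0]]
contact_force: [0.0, 0.5, -0.8]
gripper_width: 0.0875
grip_force: 0.0
```

{"fn": "move_arm", "kwargs": {"rows": "0 0 0 1;0 0 0 1;0 0 0 1;0 0 0 1"}}

```text
time: 6.7
eef_pos: [0.6709, -0.2438, 0.1857]
tcp_rot: [[-0.8, -0.6, -0.001], [-0.6, 0.8, 0.0], [0.001, 0.001, -1.0]]
contact_force: [0.4, -0.0, -0.1]
gripper_width: 0.088
grip_force: 0.0
```

```bash
python3 - <<'E'
from h import *
import cv2
c=camera('wrist');cv2.imwrite('pics/w2.png',c['image'][:,:,::-1]);s=observe();print(s['eef_pos'],s['tcp_rot'])
E
```

```text
[ 0.67103906 -0.24388397  0.18587886] [[-7.98408960e-01 -6.02114550e-01 -1.09641359e-03]
 [-6.02115186e-01  7.98409152e-01  3.57800151e-04]
 [ 6.59949970e-04  9.45838120e-04 -9.99999335e-01]]
```

View pics/w2.png

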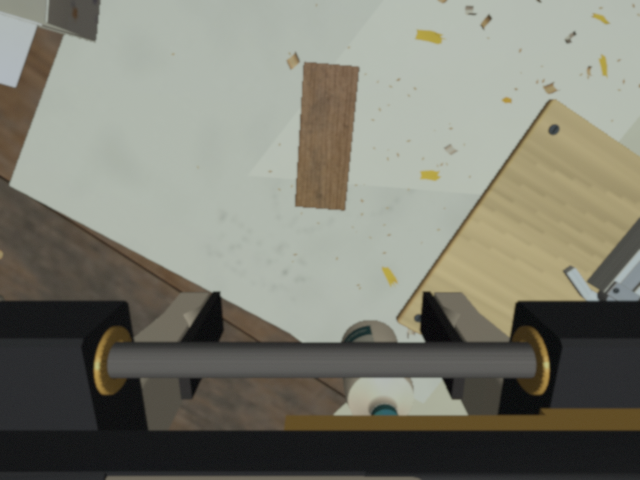

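Block top corners: (305,63), (358,67), (345,210), (295,206).

```bash
python3 - <<'E'
from h import *
w=camera('wrist');s=observe()
B=[ray(w,*p,.026) for p in((295,206),(345,210),(358,67),(305,63))]
q,r=fit(B,[(-.021,.055),(.021,.055),(.021,-.055),(-.021,-.055)]);print('block',q,np.degrees(q[2]));print((r*1000).round(1))
R=np.array(s['tcp_rot'])
d=np.array([q[0],q[1],.012])-s['eef_pos'];print(R.T@d/.4, 'toolx ang',np.degrees(np.arctan2(R[1,1],R[0,1])))
E
```

```text
block [ 0.61544988 -0.28139579 -1.00490134] -57.57660584535845
[[-21.5  35.6]
 [ 23.1 -34.7]
 [ 21.2 -34.7]
 [-22.8  33.8]]
[0.16732691 0.00894052 0.43523549] toolx ang 127.02815609828403
```

{"fn": "move_arm", "kwargs": {"rows": "0.167 0.009 0.1 0.154;0.167 0.009 0.2 0.154;0.167 0.009 0.3 0.154;0.167 0.009 0.38 0.154;0.167 0.009 0.42 0.154;0.167 0.009 0.435 0.154;0.167 0.009 0.435 0.154"}}

```text
time: 7.68
eef_pos: [0.6165, -0.2817, 0.0132]
tcp_rot: [[-0.846, -0.533, 0.001], [-0.533, 0.846, -0.0], [-0.0, -0.001, -1.0]]
contact_force: [-0.0, 0.9, 0.4]
gripper_width: 0.0878
grip_force: 0.0
```

{"fn": "move_arm", "kwargs": {"rows": "0 0 0 0;0 0 0 0;0 0 0 0;0 0 0 0;0 0 0 0;0 0 0 0;0 0 0 0", "fingers": 0.3}}

```text
time: 8.55
eef_pos: [0.6159, -0.2816, 0.0126]
tcp_rot: [[-0.846, -0.533, -0.0], [-0.533, 0.846, -0.0], [0.0, 0.0, -1.0]]
contact_force: [-0.6, 0.5, 1.2]
gripper_width: 0.0417
grip_force: 30.0
```

{"fn": "move_arm", "kwargs": {"rows": "0 0 -0.15 0;0 0 -0.3 0;0 0 -0.4 0;-0.28 0.447 -0.4 -1;-0.28 0.447 -0.4 -1;-0.28 0.447 -0.4 -1;-0.28 0.447 -0.4 -1;-0.28 0.447 -0.4 -1;-0.28 0.447 -0.4 -1"}}

```text
time: 9.68
eef_pos: [0.6154, -0.071, 0.1724]
tcp_rot: [[-0.467, -0.884, -0.0], [-0.884, 0.467, -0.0], [0.0, 0.0, -1.0]]
contact_force: [0.4, -0.0, -0.9]
gripper_width: 0.0419
grip_force: 30.0
```

{"fn": "move_arm", "kwargs": {"rows": "0 0 0 -1;0 0 0 -1;0 0 0 -1;0 0 0 -1"}}

```text
time: 10.18
eef_pos: [0.6153, -0.072, 0.1724]
tcp_rot: [[0.035, -0.999, -0.0], [-0.999, -0.035, -0.0], [0.0, 0.0, -1.0]]
contact_force: [-0.1, -0.2, -0.5]
gripper_width: 0.0419
grip_force: 30.0
```

{"fn": "move_arm", "kwargs": {"rows": "0 0 0 -0.16;0 0 0 -0.16;0 0 0 -0.16"}}

```text
time: 10.55
eef_pos: [0.6154, -0.0711, 0.1725]
tcp_rot: [[0.118, -0.993, -0.0], [-0.993, -0.118, -0.0], [0.0, 0.0, -1.0]]
contact_force: [-0.2, -0.5, -1.3]
gripper_width: 0.0415
grip_force: 30.0
```

```bash
python3 - <<'E'
from h import *
import cv2
c=camera('wrist');cv2.imwrite('pics/w3.png',c['image'][:,:,::-1]);s=observe();R=np.array(s['tcp_rot']);print(s['eef_pos'],np.degrees(np.arctan2(R[1,1],R[0,1]))%180,s['gripper_width'])
q=np.array([.5984,.0705]);t=np.radians(7)
J=rz(t).T@(s['eef_pos'][:2]-q);print('jig',J)
for y in(-.14,): 
    g=q+rz(t)@[0,y];print(R.T@(np.array([*g,.026])-s['eef_pos'])/.4)
E
```

```text
[ 0.61541584 -0.07095237  0.17249464] 6.818163277815074 0.04150128606303109
jig [-0.0003497  -0.14247171]
[-0.00618545 -0.00090885  0.36623641]
```

View pics/w3.png

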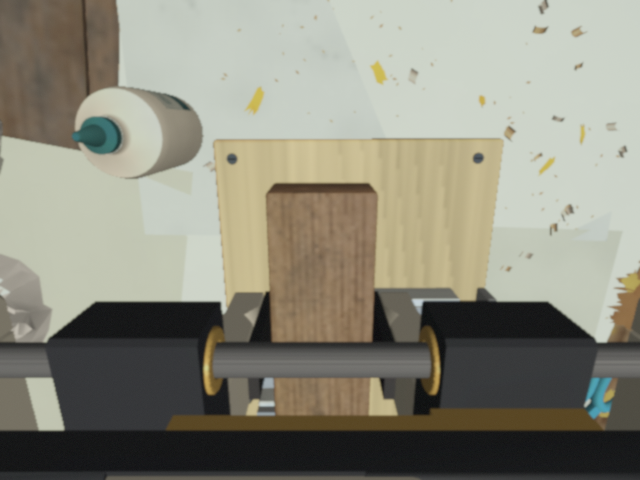

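The block is held square, and the glue nozzle at (98,135) is clear to the side. Lowering it into the mouth.

{"fn": "move_arm", "kwargs": {"rows": "-0.008 -0.001 0.1 -0.006;-0.008 -0.001 0.2 -0.006;-0.008 -0.001 0.28 -0.006;-0.008 -0.001 0.33 -0.006;-0.008 -0.001 0.35 -0.006;-0.008 -0.001 0.36 -0.006;-0.008 -0.001 0.366 -0.006;-0.008 -0.001 0.366 -0.006"}}

```text
time: 11.6
eef_pos: [0.6159, -0.0674, 0.0268]
tcp_rot: [[0.125, -0.992, 0.001], [-0.992, -0.125, 0.0], [-0.0, -0.001, -1.0]]
contact_force: [-0.4, -0.1, -0.6]
gripper_width: 0.0419
grip_force: 30.0
```

{"fn": "move_arm", "kwargs": {"rows": "0 0 0.004 0;0 0 0.004 0;-0.02 0 0.004 0;-0.04 0 0.004 0;-0.06 0 0.004 0;-0.07 0 0.004 0;-0.07 0 0.004 0"}}

```text
time: 12.48
eef_pos: [0.612, -0.0392, 0.0246]
tcp_rot: [[0.125, -0.992, 0.0], [-0.992, -0.125, 0.0], [-0.0, -0.0, -1.0]]
contact_force: [0.5, -1.0, -0.4]
gripper_width: 0.0418
grip_force: 30.0
```

{"fn": "move_arm", "kwargs": {"rows": "0 0 0 0;0 0 0 0;0 0 0 0;0 0 -0.1 0;0 0 -0.2 0;0 0 -0.325 0;0.1 0 -0.325 1;0.228 0 -0.325 1;0.228 0 -0.325 1;0.228 0 -0.325 1;0.228 0 -0.325 1", "fingers": 1}}

```text
time: 13.85
eef_pos: [0.6233, -0.1298, 0.1546]
tcp_rot: [[-0.385, -0.923, -0.0], [-0.923, 0.385, 0.0], [0.0, 0.0, -1.0]]
contact_force: [-1.0, 0.2, -0.3]
gripper_width: 0.0875
grip_force: 0.0
```

{"fn": "move_arm", "kwargs": {"rows": "0 0 0 1;0 0 0 1;0 0 0 1;0 0 0 1", "fingers": 0}}

```text
time: 14.35
eef_pos: [0.6234, -0.1295, 0.1546]
tcp_rot: [[-0.794, -0.607, 0.0], [-0.607, 0.794, 0.0], [-0.0, 0.0, -1.0]]
contact_force: [0.2, 0.2, -0.4]
gripper_width: 0.0531
grip_force: 0.0
```

{"fn": "move_arm", "kwargs": {"rows": "0 0 0 1;0 0 0 1;0 0 0 1;0 0 0 1;0 0 0 1;0 0 0 1"}}

```text
time: 15.1
eef_pos: [0.6234, -0.1301, 0.1546]
tcp_rot: [[-0.992, -0.128, 0.0], [-0.128, 0.992, -0.0], [-0.0, -0.0, -1.0]]
contact_force: [-0.2, -0.4, 0.4]
gripper_width: 0.0001
grip_force: 0.0
```

```bash
python3 - <<'E'
from h import *
import cv2
for n in('side','scene'):
    c=camera(n);cv2.imwrite(f'pics/{n}4.png',c['image'][:,:,::-1])
im=cv2.imread('pics/scene4.png')[130:310,200:440];cv2.imwrite('pics/c4.png',cv2.resize(im,None,fx=3.3,fy=3.3,interpolation=2))
s=observe();R=np.array(s['tcp_rot']);print(s['time'],s['eef_pos'],s['joints'],np.degrees(np.arctan2(R[1,1],R[0,1])),s['gripper_width'])
q=np.array([.5984,.0705]);t=np.radians(7)
print('jig',rz(t).T@(s['eef_pos'][:2]-q))
E
```

```text
15.2 [ 0.62337076 -0.13011849  0.15457133] [ 5.73975059e+00  1.99844286e+01 -9.98239170e+00  1.65935084e-03
 -6.00331357e+01 -8.84708395e+01] 97.26973991179234 0.00036234571380330783
jig [ 0.00033539 -0.20216628]
```

View pics/c4.png

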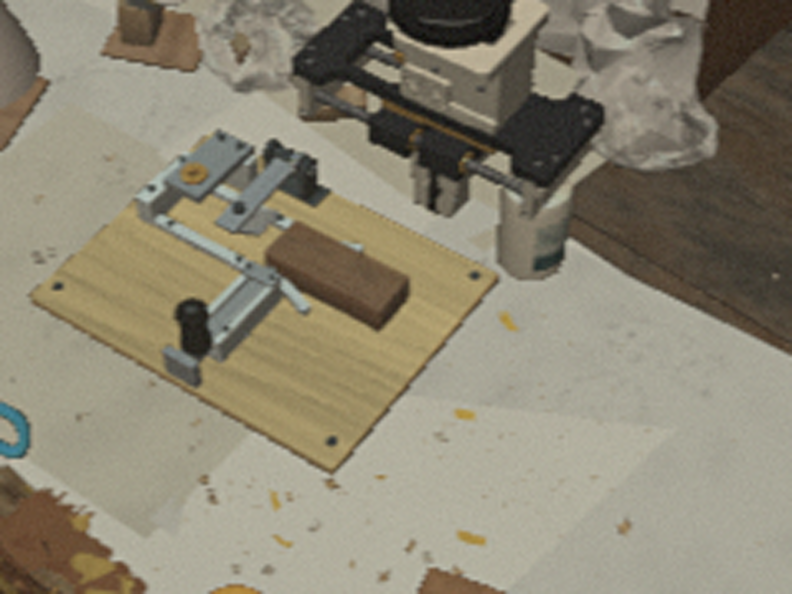

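The block lies in the channel mouth at (338,275), the gate is open, and the shut fingers are behind the block.

{"fn": "move_arm", "kwargs": {"rows": "0 0 0.15 0;0 0 0.25 0;0 0 0.32 0;0 0 0.325 0;0 0.02 0.325 0;0 0.035 0.325 0;0 0.05 0.325 0;0 0.06 0.325 0;0 0.07 0.325 0;0 0.08 0.325 0;0 0.09 0.325 0;0 0.1 0.325 0"}}

```text
time: 16.7
eef_pos: [0.6183, -0.0905, 0.0245]
tcp_rot: [[-0.992, -0.125, -0.0], [-0.125, 0.992, -0.0], [0.0, -0.0, -1.0]]
contact_force: [0.9, -6.4, 0.0]
gripper_width: 0.0006
grip_force: 3.2
```

{"fn": "move_arm", "kwargs": {"rows": "0 0.0125 0 0;0 0.025 0 0;0 0.0375 0 0;0 0.05 0 0;0 0.0625 0 0;0 0.075 0 0;0 0.0875 0 0;0 0.1 0 0"}}

```text
time: 17.7
eef_pos: [0.6131, -0.0508, 0.0244]
tcp_rot: [[-0.992, -0.125, -0.001], [-0.125, 0.992, -0.0], [0.001, -0.0, -1.0]]
contact_force: [-0.0, -4.6, 0.0]
gripper_width: 0.0006
grip_force: 2.4
```

{"fn": "move_arm", "kwargs": {"rows": "0 0.0125 0 0;0 0.025 0 0;0 0.0375 0 0;0 0.05 0 0;0 0.0625 0 0;0 0.07 0 0;0 0.075 0 0;0 0.08 0 0"}}

```text
time: 18.7
eef_pos: [0.6093, -0.0189, 0.0245]
tcp_rot: [[-0.992, -0.125, -0.0], [-0.125, 0.992, -0.0], [0.0, 0.0, -1.0]]
contact_force: [-0.0, -3.3, -2.0]
gripper_width: 0.0001
grip_force: 2.1
```

{"fn": "move_arm", "kwargs": {"rows": "0 0.004 0 0;0 0.008 0 0;0 0.012 0 0;0 0.016 0 0;0 0.02 0 0;0 0.02 0 0"}}

```text
time: 19.45
eef_pos: [0.6083, -0.0109, 0.0246]
tcp_rot: [[-0.992, -0.125, 0.0], [-0.125, 0.992, 0.0], [-0.0, 0.0, -1.0]]
contact_force: [-0.2, -2.8, -0.7]
gripper_width: 0.0003
grip_force: 1.2
```

{"fn": "move_arm", "kwargs": {"rows": "0 0.003 0 0;0 0.006 0 0;0 0.009 0 0;0 0.012 0 0;0 0.012 0 0"}}

```text
time: 20.08
eef_pos: [0.6078, -0.0061, 0.0246]
tcp_rot: [[-0.992, -0.125, 0.0], [-0.125, 0.992, 0.0], [-0.0, 0.0, -1.0]]
contact_force: [0.6, -2.8, -2.7]
gripper_width: 0.0002
grip_force: 1.4
```

{"fn": "move_arm", "kwargs": {"rows": "0 0.003 0 0;0 0.006 0 0;0 0.009 0 0;0 0.012 0 0;0 0.012 0 0"}}

```text
time: 20.7
eef_pos: [0.6074, -0.0048, 0.0248]
tcp_rot: [[-0.992, -0.125, -0.001], [-0.125, 0.992, -0.004], [0.001, -0.003, -1.0]]
contact_force: [6.0, -21.8, -2.6]
gripper_width: 0.0007
grip_force: 11.0
```

{"fn": "move_arm", "kwargs": {"rows": "0 -0.02 0 0;0 -0.06 0 0;0 -0.07 -0.1 0;0 -0.07 -0.2 0;0 -0.07 -0.3 0;0 -0.07 -0.3 0"}}

```text
time: 21.45
eef_pos: [0.6131, -0.0291, 0.1487]
tcp_rot: [[-0.992, -0.125, 0.007], [-0.125, 0.992, 0.002], [-0.007, 0.001, -1.0]]
contact_force: [-0.1, -0.2, -0.1]
gripper_width: 0.0003
grip_force: 0.0
```

```bash
python3 - <<'E'
from h import *
import cv2
c=camera('scene');a=c['image'][:,:,::-1];cv2.imwrite('pics/s5.png',cv2.resize(a[120:300,110:350],None,fx=3.3,fy=3.3,interpolation=2))
q=np.array([.5984,.0705]);t=np.radians(7)
J=lambda p:(rz(t).T@(p[:2]-q)).round(4)
for p in((145,215),(173,229),(187,211)):print('drum foot',J(ray(c,*p,.01)))
s=observe();R=np.array(s['tcp_rot']);print(s['eef_pos'],J(s['eef_pos']))
g=q+rz(t)@[-.158,-.0695];print(R.T@(np.array([*g,.047])-s['eef_pos'])/.4)
E
```

```text
drum foot [-0.225   0.2315]
drum foot [-0.218   0.1365]
drum foot [-0.153   0.1512]
[ 0.61176732 -0.02914789  0.1464959 ] [ 0.0011 -0.1005]
[0.39856952 0.07859309 0.24720147]
```

View pics/s5.png

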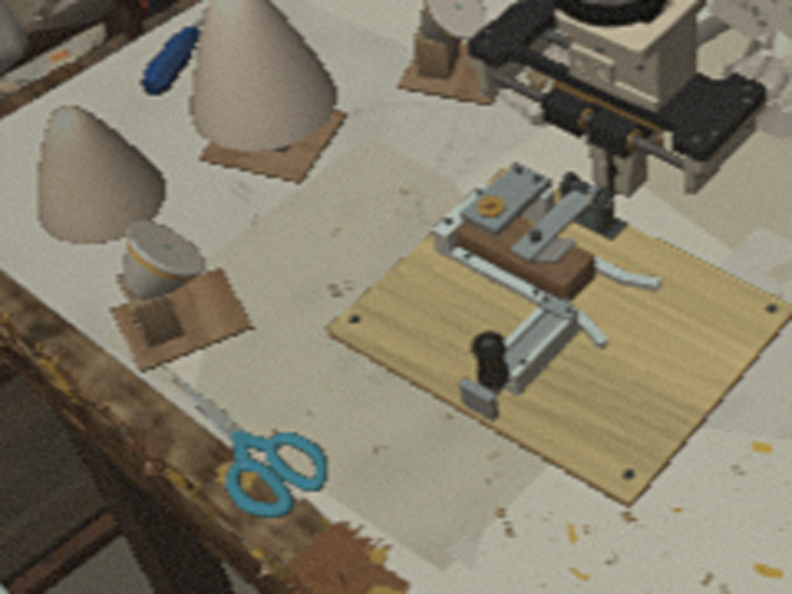

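{"fn": "move_arm", "kwargs": {"rows": "0.13 0.03 0 0;0.26 0.06 0 0;0.399 0.079 0 0;0.399 0.079 0 0;0.399 0.079 0.1 0;0.399 0.079 0.2 0;0.399 0.079 0.238 0;0.399 0.079 0.238 0"}}

```text
time: 22.5
eef_pos: [0.4476, -0.0183, 0.0478]
tcp_rot: [[-0.992, -0.125, -0.004], [-0.125, 0.992, -0.001], [0.004, -0.001, -1.0]]
contact_force: [0.4, 0.1, 0.5]
gripper_width: 0.0009
grip_force: 0.0
```

{"fn": "move_arm", "kwargs": {"rows": "-0.02 0 0 0;-0.04 0 0 0;-0.06 0 0 0;-0.08 0 0 0;-0.1 0 0 0;-0.12 0 0 0;-0.14 0 0 0;-0.155 0 0 0;-0.165 0 0 0;-0.17 0 0 0;-0.17 0 0 0"}}

```text
time: 23.88
eef_pos: [0.516, -0.0094, 0.0494]
tcp_rot: [[-0.992, -0.125, 0.0], [-0.125, 0.992, 0.0], [-0.0, 0.0, -1.0]]
contact_force: [-2.2, -0.8, 0.1]
gripper_width: 0.0002
grip_force: 1.0
```

{"fn": "move_arm", "kwargs": {"rows": "-0.004 0 0 0;-0.008 0 0 0;-0.012 0 0 0;-0.012 0 0 0"}}

```text
time: 24.38
eef_pos: [0.5208, -0.0088, 0.0494]
tcp_rot: [[-0.992, -0.125, 0.0], [-0.125, 0.992, 0.0], [-0.0, -0.0, -1.0]]
contact_force: [-2.6, -1.5, 0.8]
gripper_width: 0.0005
grip_force: 1.2
```

Still sliding (about 3 N); continue to the stop.

{"fn": "move_arm", "kwargs": {"rows": "-0.004 0 0 0;-0.008 0 0 0;-0.012 0 0 0;-0.012 0 0 0"}}

```text
time: 24.88
eef_pos: [0.5244, -0.0085, 0.0491]
tcp_rot: [[-0.992, -0.124, -0.002], [-0.124, 0.992, -0.0], [0.002, -0.0, -1.0]]
contact_force: [-5.9, -0.2, 3.5]
gripper_width: 0.0005
grip_force: 3.0
```

{"fn": "move_arm", "kwargs": {"rows": "-0.003 0 0 0;-0.006 0 0 0;-0.008 0 0 0;-0.008 0 0 0"}}

```text
time: 25.38
eef_pos: [0.5247, -0.0086, 0.0486]
tcp_rot: [[-0.992, -0.124, -0.007], [-0.124, 0.992, -0.001], [0.007, -0.0, -1.0]]
contact_force: [-14.4, -0.1, 8.7]
gripper_width: 0.0005
grip_force: 7.0
```

{"fn": "move_arm", "kwargs": {"rows": "0.02 0 0 0;0.08 0 0 0;0.1 0 -0.1 0;0.1 0 -0.2 0;0.1 0 -0.35 0;0.1 0 -0.35 0;0.1 0 -0.35 0"}}

```text
time: 26.25
eef_pos: [0.4895, -0.0124, 0.1898]
tcp_rot: [[-0.992, -0.125, 0.002], [-0.125, 0.992, 0.001], [-0.003, 0.001, -1.0]]
contact_force: [-0.3, -1.0, -0.4]
gripper_width: 0.0002
grip_force: 0.0
```

```bash
python3 - <<'E'
from h import *
import cv2
c=camera('scene');a=c['image'][:,:,::-1];cv2.imwrite('pics/s6.png',cv2.resize(a[140:320,170:410],None,fx=3.3,fy=3.3,interpolation=2))
s=observe();print(s['time'],s['eef_pos'],s['contact_force'])
E
```

```text
26.3 [ 0.48887092 -0.01264054  0.18894215] [-0.14651756  0.46041937 -1.33690657]
```

View pics/s6.png

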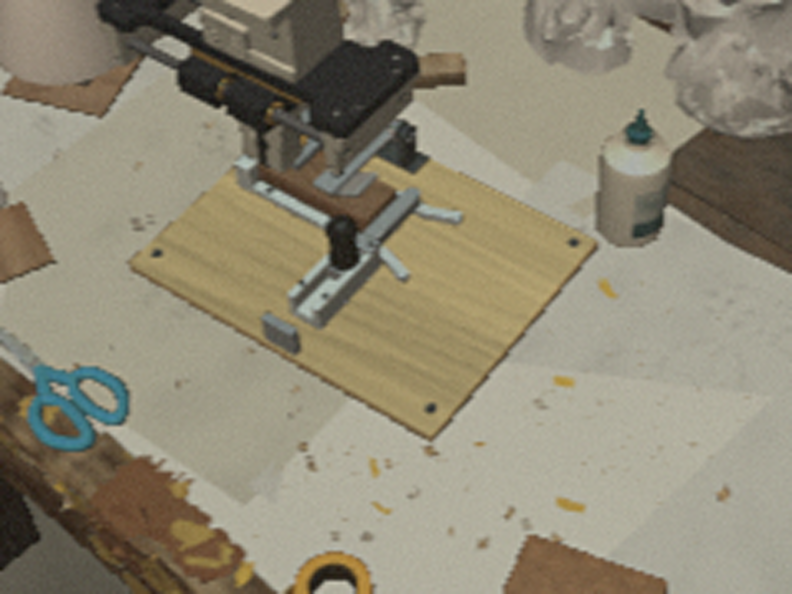

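The gate bar spans the channel behind the block (nose at (410,197)), the shoe bears on the block, and the robot is clear.

```bash
python3 -c "from station import *;print(finish_job())"
```

```text
the job is handed in; nothing more can be done
None
```

The job is handed in at about 26 s: I opened the gate to its end stop, pushed the beech block along to its stop with the hold-down shoe on it, and slid the gate shut to its closed stop. The robot ended clear of everything, and I touched none of the other things on the bench.

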